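# Strike the brass marking punch with the mallet

## Task

Mark the plate in the stand with the brass-capped punch: take the red-faced mallet by its handle and, with its face, strike the brass cap downwards with a brisk blow (not a slow push) so that the sprung punch goes fully down. Leave the black-capped punch unpressed, let the brass one spring back up, and finally stand the mallet on the bench top again on the same face, handle level, and let go.

Things in the scene. Friction and masses are not known exactly. Their poses are not given: they have to be found in the camera images.
- mallet: Mallet with two red round faces, 0.42 kg (+-15 %), standing on its lower face. Head: upright cylinder, 50 mm diameter, 80 mm tall. Pale wooden handle, level, mid-line 46 mm above the lower face, ending 172 mm from the head's axis. Origin: centre of the lower face; z up the head's axis, x from handle towards head (handle along -x). Centre of mass within 20 mm of the head's axis.
- mallet_grip (a point): Point to grip on the mallet's handle: on its mid-line, 60 mm from the head's axis (x -60, z 46 mm in the mallet's frame, same axes). The handle there is 22 mm wide and 30 mm high with flat vertical sides. Grip across it, firmly (40 N or more), so that the head does not swing.
- brass_punch_top (a point): Centre of the top of the BRASS cap, to be struck: disc of 30 mm diameter, 10 mm thick, on an upright sprung pin in a blue C-shaped stand (base 120 x 90 mm, arm top 62 mm above the bench, fixed). Cap top at rest 106 mm above the bench, fully down 84 mm: still 22 mm above the arm, so a level mallet clears the stand. Moves with the cap.
- brass_punch (a joint): Downward travel of the brass-capped punch, m: 0 up at rest, 0.022 fully down at a hard stop. Its spring resists with 5 N at the top, 13 N at the bottom, and lifts it again. A brisk blow drives it down faster than 30 mm/s: bringing the mallet down at 80 to 200 mm/s does that.
- black_punch_top (a point): Centre of the top of the BLACK cap of the second, otherwise identical stand, same heights: not to be pressed. The two stands and the mallet stand in any order from left to right, their axes 190 mm or more apart.
Mind the look-alikes: they are no part of the job. Leave any pink or purple look-alike of the mallet alone.

How it is judged:
By the outcome, as a careful person would: the job done as asked, in the order asked, and still so for the second after the job is handed in, with the robot touching nothing.
It also fails if it takes over 48 s, if anything falls off the work surface, if the arm or the gripper's body presses on something with over 40 N, if the wrist force passes 120 N, or if a joint passes its speed limit or range.

## Robot

A 6-joint arm with a two-finger parallel gripper is mounted at the origin on the work surface. World frame = base frame: x ahead of the robot, y to its left, z up, the work surface at z = 0. Lengths are in m, angles in rad, forces in N, time in s.
With the tool pointing down it reaches from about 0.35 to 0.975 m from the base axis. Payload 4.9 kg.
Tool frame: the origin (TCP) lies on the centre line of the jaws, within the pads' length; the fingertips stand 14 mm ahead of it and the grasp point (between the pads) lies 5 mm behind it (manip.nose_length is the distance from the TCP to the fingertips, in m); z points along the fingers, y is the line along which they close (so a half turn about z gives the same grasp; the last joint's range is limited). The gripper opens to 85 mm and grips with 20 to 120 N. Pads are 22 mm wide; open, the fingers measure 114 mm over their backs; the gripper's body (76 mm by 85 mm) begins 54 mm behind the grasp point. The pads swing forward as they close: fully open they stand 13 mm farther back than shut.
Start: joints at [1.12, 0.053, 1.613, -0, 1.476, -0.119], TCP at [0.204, 0.591, 0.245] pointing down, gripper open.
Joint ranges: [-3.01, 3.01], [-1.01, 2.22], [0.06, 2.58], [-1.02, 4.17], [0.09, 2.62], [-3.14, 3.14]. Speed limits (rad/s): [2.57, 2.57, 3.14, 3.14, 3.14, 3.14].

## Interface

Orientations are given as a unit quaternion [w, x, y, z].
In Python, from plant import manip, imaging gives the robot as it stands.
- The arm moves only by the tool play_rows, never from a script. Its argument "commands" is a list of rows, each a list of 6 numbers: the shift along the tool's x, y, z in mm, then the turn, a rotation vector about the tool's x, y, z in degrees. A call has 1 to 5 rows; each row shifts and turns the commanded pose from where the row before left it, along the tool's axes as they then stand; what a row does not reach is not made up. A row lasts 1/12 s, in which the tool goes at most 41.7 mm and 7.16 degrees, less where a joint would pass 70% of its speed; a pose out of reach is approached as far as the arm can. A call is refused whole if a number of a shift passes 41.7 or a number of a turn 7.16, either way. A call with a gripper value outside its range is refused whole. "hand" is the finger opening in mm, from 0 to 85.4, set as the call begins (left out, the last holds). The fingers move at their own pace and stop on an object; the grip force is fixed at half the most. Time passes only in rows, so rows that do not move let the fingers close. It gives the time, the measured TCP pose, the force, the opening and the grip force at its end, in the units of the state.
- manip.state(): the state, without advancing time (a new reading comes with each control period).
- imaging.grab_frame(name): name is "scene" or "top"; returns a dict with "image" (420x560x3 uint8, red, green, blue), "fx", "fy", "cx", "cy" (pixels), "R" (3x3) and "t" (3): a world point X has camera coordinates R X + t. Camera axes: x right, y down, z forward; pixel columns grow to the right and rows downward; lengths in m; the calibration is good to about 2 mm. A picture is of the moment at which its call begins. There is no depth.
- manip.job_done(): hands the job in; it is judged then, once.
The state is a dict: "time": time; "joint_pos": joint angles; "joint_vel": joint speeds; "joint_efforts": joint torques, N m; "tool_pos": TCP position; "tool_rot": TCP orientation; "contact_force": force on the tool from outside, world axes, zero at the start; "ft_torque": the same for the moment, N m; "gripper_width": opening from 0.0 (shut) to 1.0 (fully open); "grasp_force": force on a finger pad.
Only numpy, scipy, OpenCV 4.12 (cv2) and the standard library are available. Lean on these libraries where they do the work, as an engineer would, in place of code of your own. Each camera call takes 0.05 s, during which the arm holds its last target. There are 200 camera calls.

## Working session

There is one attempt and no reset: what is moved stays moved. The work goes in short steps, Python scripts to look and compute and a tool call to move; the robot and the scene stay as the last step left them, time stands still between calls to the robot, and variables do not carry over. Pictures are saved under pics/ and viewed, at most 10 in all, crops included, and the job is handed in when it is done.

Besides the shell and the picture viewer there is one more tool, called after ">>>" in YAML: its name, and indented under it one key for each argument. play_rows: Moves the arm, as the interface text tells. Its arguments: {"type":"object","properties":{"commands":{"type":"array","items":{"type":"array","items":{"type":"number"}}},"hand":{"type":"number"}},"required":["commands"]}

```bash
mkdir -p pics; python3 - <<'E'
from plant import manip, imaging
import cv2
for n in("scene","top"):
    f=imaging.grab_frame(n); cv2.imwrite(f"pics/{n}0.png",f["image"][:,:,::-1]); print(n,f["fx"],f["cx"],f["cy"],f["R"],f["t"])
s=manip.state();print(s)
E
```

```text
scene 428.4435073039369 275.9983658762013 216.1815648566967 [[-0.05132244  0.99850749  0.01867597]
 [ 0.5886092   0.04535076 -0.80714467]
 [-0.80678697 -0.03043178 -0.5900582 ]] [ 0.01310597 -0.15565541  1.52881206]
top 409.3618847048421 284.08139658808375 208.32837491588396 [[ 0.01781226 -0.99983476  0.00362972]
 [-0.99721116 -0.01802844 -0.0724215 ]
 [ 0.07247497 -0.0023296  -0.99736751]] [-0.00112308  0.39156714  1.08670802]
{'time': 0.1, 'joint_pos': array([ 1.12001224e+00,  5.32982288e-02,  1.61415945e+00, -3.36609255e-05,
        1.47599875e+00, -1.18982247e-01]), 'joint_vel': array([ 1.04544426e-04, -1.14396030e-03, -4.46505297e-03, -2.76395927e-05,
       -1.40196944e-03,  2.65119336e-04]), 'joint_efforts': array([ 4.62145017e-04, -3.94901562e+01, -3.71363282e+01, -9.20592038e-05,
        3.87464082e-03, -1.56301434e-05]), 'tool_pos': array([0.20335283, 0.59042239, 0.2441797 ]), 'tool_rot': array([-2.45825053e-04,  1.65139288e-01,  9.86269814e-01, -8.99037732e-04]), 'contact_force': array([ 0.117065  ,  0.11209089, -0.21215488]), 'ft_torque': array([ 0.02367386, -0.08658937, -0.01191324]), 'grasp_force': 0.0, 'gripper_width': 1.0036315921320125}
```

View pics/scene0.png

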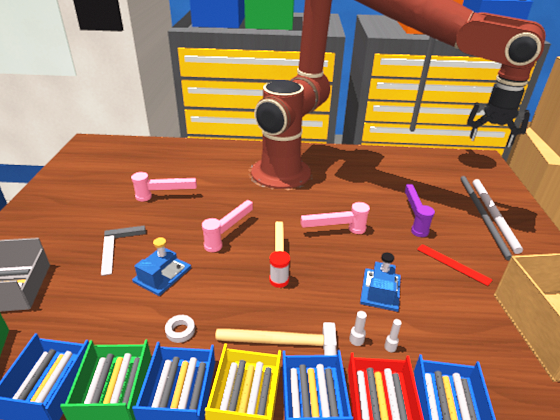

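View pics/top0.png

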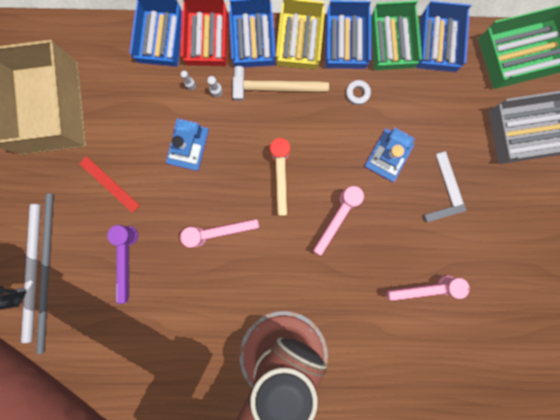

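Scene view: red/white mallet with head at (280,269) and handle towards the robot; brass cap (160,243), black cap (387,260). Top view: red face (280,148), handle to (281,213), brass cap (397,151), black cap (~187,145). The candidates for the mallet are red (280,148), pink (353,196), (191,237), (458,288) and purple (118,235). Only the first has red faces, so I'll confirm it in a crop and measure.

```bash
cat > h.py <<'E'
from plant import manip, imaging
import cv2, numpy as np
def ray(f,u,v,z):
    R=np.array(f["R"]);t=np.array(f["t"]);c=-R.T@t
    d=R.T@np.array([(u-f["cx"])/f["fx"],(v-f["cy"])/f["fy"],1]); return c+d*(z-c[2])/d[2]
def blobs(f,lo,hi,roi,mina=15):
    h=cv2.cvtColor(f["image"],cv2.COLOR_RGB2HSV); m=cv2.inRange(h,np.array(lo),np.array(hi))
    k=np.zeros_like(m);u0,v0,u1,v1=roi;k[v0:v1,u0:u1]=m[v0:v1,u0:u1]
    n,l,s,c=cv2.connectedComponentsWithStats(k)
    return [(s[i],c[i],l==i) for i in range(1,n) if s[i,4]>=mina]
def tri(f1,p1,f2,p2):
    P=[np.diag([f["fx"],f["fy"],1])@np.c_[f["R"],f["t"]] for f in(f1,f2)]
    q=[np.array(p,float)-[f["cx"],f["cy"]] for f,p in((f1,p1),(f2,p2))]
    X=cv2.triangulatePoints(P[0],P[1],q[0].reshape(2,1),q[1].reshape(2,1));return (X[:3]/X[3]).ravel()
E
python3 - <<'E'
from h import *
T=imaging.grab_frame("top");S=imaging.grab_frame("scene")
def show(n,f,lo,hi,roi,z):
    for s,c,m in blobs(f,lo,hi,roi): print(n,s,c.round(1),ray(f,*c,z).round(4))
show("redT",T,(0,180,120),(5,255,255),(260,130,300,170),.08)
show("redS",S,(0,180,120),(5,255,255),(255,240,305,300),.08)
show("brassT",T,(10,110,120),(28,255,255),(375,125,415,180),.106)
show("brassS",S,(10,110,120),(28,255,255),(145,230,175,262),.106)
show("blackT",T,(0,0,0),(179,255,60),(165,115,210,170),.106)
show("blackS",S,(0,0,0),(179,255,60),(370,245,405,275),.106)
for s,c,m in blobs(T,(12,60,150),(30,200,255),(265,158,300,225)):
    v,u=np.nonzero(m); P=np.array([ray(T,a,b,.061)[:2] for a,b in zip(u,v)])
    l=cv2.fitLine(P.astype(np.float32),cv2.DIST_L2,0,.01,.01).ravel(); print("handle",s,P.min(0),P.max(0),l)
a=cv2.resize(T["image"][110:230,250:430],None,fx=3,fy=3,interpolation=2)
b=cv2.resize(S["image"][215:305,130:310],None,fx=3,fy=3,interpolation=2)
cv2.imwrite("pics/crop.png",np.vstack([a,b])[:600,:,::-1])
E
```

```text
redS [269 251  21  17 283] [279.4 258.8] [0.5481 0.0218 0.08  ]
redS [269 275  20  13  86] [278.2 283.5] [0.6316 0.0228 0.08  ]
brassT [375 125  40  18 250] [393.5 129.1] [ 0.5885 -0.2641  0.106 ]
brassT [392 147  10   9  69] [396.6 150.9] [ 0.5335 -0.2717  0.106 ]
brassT [398 148  17  32 281] [408.7 168.6] [ 0.4894 -0.3016  0.106 ]
brassT [375 174  10   6  31] [378.  177.4] [ 0.4659 -0.2254  0.106 ]
brassS [145 230  30  28 525] [158.7 240.2] [ 0.5308 -0.2747  0.106 ]
blackS [382 253  12  10  92] [387.2 257.2] [0.5532 0.2763 0.106 ]
handle [275 158  13  59 607] [ 0.36811409 -0.00175385] [0.51919062 0.0317814 ] [0.9984597  0.0554813  0.44436586 0.01407742]
```

View pics/crop.png

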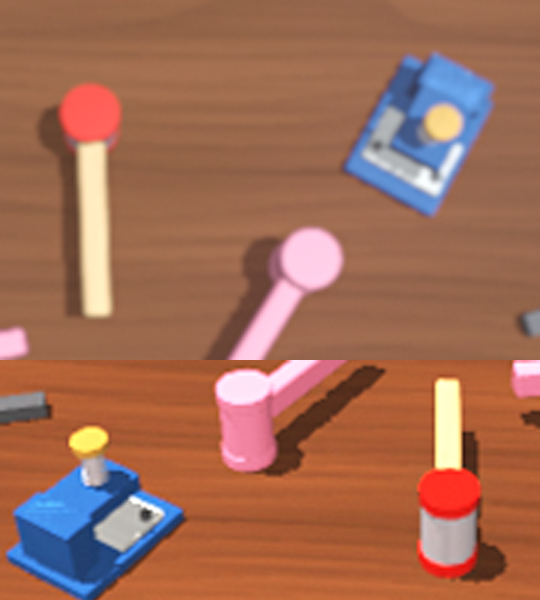

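The crop confirms it: the red/white mallet's top face is near top (280,148), and the brass cap is near top (397,151). Next I'll measure these cleanly.

```bash
python3 - <<'E'
from h import *
T=imaging.grab_frame("top");S=imaging.grab_frame("scene")
h=cv2.cvtColor(T["image"],cv2.COLOR_RGB2HSV); print(h[147,280],h[151,397],h[241,0])
r=T["image"].astype(int); red=((r[...,0]>180)&(r[...,1]<110)).astype(np.uint8)*255; red[:130]=0;red[165:]=0;red[:,:262]=0;red[:,298:]=0
c=max(cv2.findContours(red,0,1)[0],key=cv2.contourArea);m=cv2.minEnclosingCircle(c);mm=cv2.moments(c);cc=(mm["m10"]/mm["m00"],mm["m01"]/mm["m00"]);print("red",m,cc,ray(T,*cc,.08))
s=S["image"].astype(int); 
def cap(f,lo,hi,roi):
    b=[x for x in blobs(f,lo,hi,roi)]; return [(x[0][:5],x[1].round(1)) for x in b]
print(cap(T,(10,100,190),(28,255,255),(385,138,412,165)),cap(S,(18,150,150),(35,255,255),(145,230,175,262)))
for f,p in((T,(397.2,151)),(S,(159.9,241))): print(ray(f,*p,.106))
print(tri(T,(397.2,151),S,(159.9,241)),tri(T,cc,S,(279.4,258.8)))
# handle sides at several rows
for v in range(162,213,8):
    row=h[v,268:296]; k=[268+i for i,p in enumerate(row) if 12<=p[0]<=30 and p[2]>170 and 50<p[1]<170]; print(v,k[0],k[-1],ray(T,(k[0]+k[-1])/2,v,.061)[:2].round(4))
E
```

```text
[  1 166 255] [ 21 110 252] [ 11 132 139]
red ((279.8174743652344, 148.7936553955078), 11.932957649230957) (279.9114666666666, 146.91306666666665) [0.54391058 0.01951678 0.08      ]
[(array([392, 146,  10,  10,  82], dtype=int32), array([396.6, 150.7]))] [(array([153, 237,  13,  10,  45], dtype=int32), array([159.1, 242.8]))]
[ 0.53318446 -0.27321547  0.106     ]
[ 0.53344219 -0.27105068  0.106     ]
[ 0.53304345 -0.27216833  0.10587995] [0.54457981 0.02068581 0.07688613]
162 276 285 [0.5085 0.0175]
170 276 285 [0.4876 0.0171]
178 277 285 [0.4667 0.0154]
186 277 286 [0.4459 0.0137]
194 277 286 [0.4251 0.0133]
202 277 286 [0.4044 0.013 ]
210 278 287 [0.3837 0.01  ]
```

>>> play_rows:
  commands:
    - [0,0,0,0,0,-5.5]
    - [0,0,0,0,0,-5.5]
    - [0,0,0,0,0,-5.5]
    - [0,0,0,0,0,-5.5]

```text
time: 0.63
tool_pos: [0.2035, 0.5908, 0.2452]
tool_rot: [-0.0, -0.028, 1.0, -0.0]
contact_force: [-0.6, -0.3, -0.4]
gripper_width: 1.002
grasp_force: 0.0
```

>>> play_rows:
  commands:
    - [-14.6,-34.6,0,0,0,0]
    - [-14.6,-34.6,0,0,0,0]
    - [-14.6,-34.6,0,0,0,0]
    - [-14.6,-34.6,0,0,0,0]
    - [-14.6,-34.6,0,0,0,0]

```text
time: 1.05
tool_pos: [0.2858, 0.4204, 0.2452]
tool_rot: [0.0, -0.026, 1.0, -0.0]
contact_force: [0.7, -0.0, 0.0]
gripper_width: 0.998
grasp_force: 0.0
```

>>> play_rows:
  commands:
    - [-14.6,-34.6,0,0,0,0]
    - [-14.6,-34.6,0,0,0,0]
    - [-14.6,-34.6,0,0,0,0]
    - [-14.6,-34.6,0,0,0,0]
    - [-14.6,-34.6,0,0,0,0]

```text
time: 1.47
tool_pos: [0.3678, 0.2513, 0.2455]
tool_rot: [0.0, -0.026, 1.0, 0.0]
contact_force: [1.0, 0.4, 0.5]
gripper_width: 0.999
grasp_force: 0.0
```

>>> play_rows:
  commands:
    - [-14.6,-34.6,0,0,0,0]
    - [-14.6,-34.6,0,0,0,0]
    - [-14.6,-34.6,0,0,0,0]
    - [-14.6,-34.6,0,0,0,0]
    - [-14.6,-34.6,0,0,0,0]

```text
time: 1.88
tool_pos: [0.4498, 0.0822, 0.2456]
tool_rot: [0.0, -0.026, 1.0, 0.0]
contact_force: [1.9, 0.6, -1.5]
gripper_width: 0.996
grasp_force: 0.0
```

>>> play_rows:
  commands:
    - [-14.6,-34.6,0,0,0,0]
    - [-14.6,-34.6,0,0,0,0]
    - [0,0,0,0,0,0]
    - [0,0,0,0,0,0]

```text
time: 2.22
tool_pos: [0.4824, 0.0149, 0.2452]
tool_rot: [-0.0, -0.024, 1.0, 0.0]
contact_force: [0.5, 1.0, 0.8]
gripper_width: 1.001
grasp_force: 0.0
```

>>> play_rows:
  commands:
    - [-1,0.8,31,0,0,-0.3]
    - [-1,0.7,31,0,0,-0.3]
    - [0,0,31,0,0,0]
    - [0,0,31,0,0,0]
    - [0,0,31,0,0,0]

```text
time: 2.63
tool_pos: [0.4835, 0.0195, 0.0892]
tool_rot: [0.0, -0.032, 0.999, 0.0]
contact_force: [1.0, -0.0, -0.1]
gripper_width: 0.998
grasp_force: 0.0
```

```bash
python3 - <<'E'
from h import *
S=imaging.grab_frame("scene");T=imaging.grab_frame("top")
print(manip.state()["tool_pos"])
cv2.imwrite("pics/near.png",np.hstack([cv2.resize(f["image"][a:a+140,b:b+100],None,fx=4,fy=4,interpolation=2) for f,a,b in((S,160,230),(T,100,230))])[:,:,::-1])
E
```

```text
[0.47900373 0.01988625 0.08464785]
```

View pics/near.png

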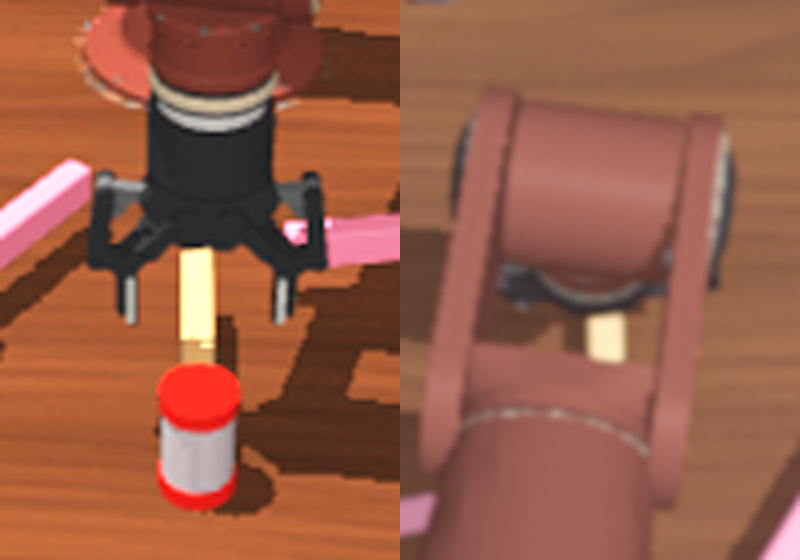

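The gripper straddles the handle in the scene crop, with fingers at x 128 and 283 and the handle at about 200. It is centred within about 2 mm. I'll re-read the settled state.

>>> play_rows:
  commands:
    - [0,0,0,0,0,0]
    - [0,0,0,0,0,0]

```text
time: 2.9
tool_pos: [0.4853, 0.0186, 0.0925]
tool_rot: [0.002, -0.032, 0.999, -0.0]
contact_force: [0.5, -0.7, 0.6]
gripper_width: 1.0
grasp_force: 0.0
```

>>> play_rows:
  commands:
    - [0,0,0,0,0,0]
    - [0,0,0,0,0,0]
    - [0,0,0,0,0,0]

```text
time: 3.15
tool_pos: [0.4853, 0.018, 0.0922]
tool_rot: [0.002, -0.031, 1.0, -0.0]
contact_force: [-0.1, 0.9, -0.2]
gripper_width: 1.003
grasp_force: 0.0
```

>>> play_rows:
  commands:
    - [0.8,-1.4,11,0,0,0]
    - [0,0,12,0,0,0]
    - [0,0,12,0,0,0]
    - [0,0,10,0,0,0]
    - [0,0,6,0,0,0]

```text
time: 3.57
tool_pos: [0.4816, 0.0167, 0.0365]
tool_rot: [-0.002, -0.031, 1.0, 0.0]
contact_force: [0.3, 0.7, -0.3]
gripper_width: 0.999
grasp_force: 0.0
```

>>> play_rows:
  commands:
    - [0,0,0,0,0,0]
    - [0,0,0,0,0,0]
    - [0,0,0,0,0,0]

```text
time: 3.82
tool_pos: [0.4837, 0.0166, 0.0395]
tool_rot: [0.0, -0.031, 1.0, -0.0]
contact_force: [0.4, -0.2, -0.9]
gripper_width: 1.003
grasp_force: 0.0
```

>>> play_rows:
  commands:
    - [0,0,0,0,0,0]
    - [0,0,0,0,0,0]
    - [0,0,0,0,0,0]
    - [0,0,0,0,0,0]
    - [0,0,0,0,0,0]
  hand: 10

```text
time: 4.23
tool_pos: [0.4835, 0.0166, 0.0396]
tool_rot: [0.0, -0.031, 1.0, -0.0]
contact_force: [0.4, 0.2, 0.3]
gripper_width: 0.298
grasp_force: 0.0
```

>>> play_rows:
  commands:
    - [0,0,0,0,0,0]
    - [0,0,0,0,0,0]
    - [0,0,0,0,0,0]
    - [0,0,0,0,0,0]
    - [0,0,0,0,0,0]

```text
time: 4.65
tool_pos: [0.4835, 0.0164, 0.0396]
tool_rot: [0.0, -0.031, 1.0, -0.0]
contact_force: [-1.5, -1.6, 3.8]
gripper_width: 0.246
grasp_force: 60.3
```

>>> play_rows:
  commands:
    - [0,0,-5,0,0,0]
    - [0,0,-15,0,0,0]
    - [0,0,-25,0,0,0]
    - [0,0,-30,0,0,0]
    - [0,0,-30,0,0,0]

```text
time: 5.07
tool_pos: [0.481, 0.0171, 0.1429]
tool_rot: [-0.003, -0.031, 1.0, 0.001]
contact_force: [0.6, -0.4, -3.9]
gripper_width: 0.251
grasp_force: 59.3
```

>>> play_rows:
  commands:
    - [0,0,-20,0,0,0]
    - [0,0,-10,0,0,0]
    - [0,0,-5,0,0,0]
    - [0,0,0,0,0,0]
    - [0,0,0,0,0,0]

```text
time: 5.48
tool_pos: [0.4821, 0.0168, 0.1771]
tool_rot: [-0.002, -0.031, 1.0, 0.0]
contact_force: [0.4, 0.4, -5.4]
gripper_width: 0.253
grasp_force: 59.5
```

>>> play_rows:
  commands:
    - [1,-10,0,0,0,0]
    - [2,-20,0,0,0,0]
    - [2.6,-27,0,0,0,0]
    - [2.9,-30,0,0,0,0]
    - [2.9,-30,0,0,0,0]

```text
time: 5.9
tool_pos: [0.478, -0.1022, 0.1773]
tool_rot: [-0.002, -0.032, 0.999, 0.0]
contact_force: [0.3, 0.0, -4.2]
gripper_width: 0.254
grasp_force: 59.6
```

>>> play_rows:
  commands:
    - [2.9,-30,0,0,0,0]
    - [2.9,-30,0,0,0,0]
    - [2.9,-30,0,0,0,0]
    - [2.6,-27,0,0,0,0]
    - [2.1,-22,0,0,0,0]

```text
time: 6.32
tool_pos: [0.473, -0.2427, 0.1773]
tool_rot: [-0.001, -0.031, 1.0, 0.0]
contact_force: [0.6, 0.4, -4.8]
gripper_width: 0.249
grasp_force: 59.6
```

>>> play_rows:
  commands:
    - [1.6,-17,0,0,0,0]
    - [1,-11,0,0,0,0]
    - [0.6,-7.5,0,0,0,0]
    - [0,0,0,0,0,0]
    - [0,0,0,0,0,0]

```text
time: 6.73
tool_pos: [0.4733, -0.2756, 0.1785]
tool_rot: [-0.001, -0.031, 1.0, 0.001]
contact_force: [0.1, -0.0, -4.9]
gripper_width: 0.249
grasp_force: 59.6
```

>>> play_rows:
  commands:
    - [0,0,0,0,0,0]
    - [0,0,0,0,0,0]
    - [0,0,0,0,0,0]

```text
time: 6.98
tool_pos: [0.4738, -0.2753, 0.1793]
tool_rot: [0.0, -0.032, 0.999, 0.0]
contact_force: [-0.6, -0.9, -4.9]
gripper_width: 0.251
grasp_force: 59.6
```

```bash
python3 - <<'E'
from h import *
S=imaging.grab_frame("scene");T=imaging.grab_frame("top")
s=manip.state();print(s["tool_pos"],s["tool_rot"])
h=cv2.cvtColor(S["image"],cv2.COLOR_RGB2HSV)
for b in blobs(S,(0,190,150),(4,255,255),(90,150,250,290)): print(b[0],b[1])
cv2.imwrite("pics/over.png",np.hstack([cv2.resize(f["image"][a:a+140,b:b+100],None,fx=4,fy=4,interpolation=2) for f,a,b in((S,150,110),(T,90,350))])[:,:,::-1])
E
```

```text
[ 0.47377523 -0.27551937  0.17942299] [ 8.02357205e-05 -3.17677806e-02  9.99495273e-01 -3.50561903e-05]
[143 196  22  17 288] [153.89583333 204.36111111]
[148 226  21  10  89] [159.07865169 232.        ]
```

View pics/over.png

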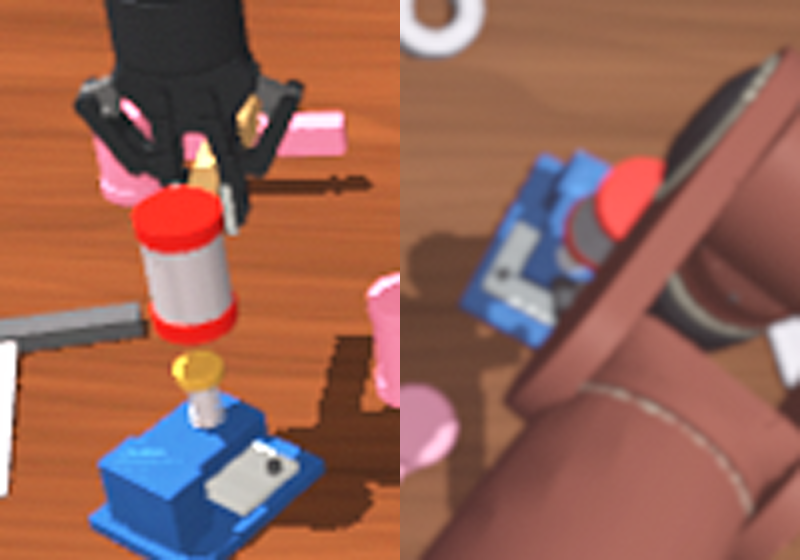

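The scene crop shows the mallet upright above the cap: top face (178,217), bottom (193,322), cap (198,372), with the lean parallel to the pin. I'll check pitch by projection.

```bash
python3 - <<'E'
from h import *
S=imaging.grab_frame("scene")
def pr(p):
    q=np.array(S["R"])@p+S["t"];return np.array([S["fx"]*q[0]/q[2]+S["cx"],S["fy"]*q[1]/q[2]+S["cy"]])
h=np.array([.4738+.0609,-.2754+.0037]);a=np.linspace(0,6.28,73)
for z in(.2195,.1395):
    q=np.array([pr([h[0]+.025*np.cos(t),h[1]+.025*np.sin(t),z]) for t in a]);print(z,pr([*h,z]),q.min(0),q.max(0))
for b in blobs(S,(0,150,110),(6,255,255),(135,180,175,262)): print(b[0],b[1])
E
```

```text
0.2195 [152.43403922 202.83189847] [141.0866727  196.75567731] [163.67873349 209.16430707]
0.1395 [157.50810016 230.48094978] [146.70851331 224.14541665] [168.21431999 237.0709947 ]
[142 196  24  17 312] [153.78205128 204.42948718]
[147 223  22  14 118] [158.22881356 231.61016949]
```

>>> play_rows:
  commands:
    - [1.5,-1,10,0,0,0]
    - [0,0,10,0,0,0]
    - [0,0,10,0,0,0]
    - [0,0,10,0,0,0]
    - [0,0,10,0,0,0]

```text
time: 7.55
tool_pos: [0.4718, -0.2771, 0.1288]
tool_rot: [-0.001, -0.031, 1.0, 0.0]
contact_force: [-5.5, 2.5, 6.2]
gripper_width: 0.247
grasp_force: 60.9
```

>>> play_rows:
  commands:
    - [0,0,8,0,0,0]
    - [0,0,0,0,0,0]

```text
time: 7.72
tool_pos: [0.4718, -0.2779, 0.1221]
tool_rot: [-0.001, -0.031, 1.0, -0.0]
contact_force: [-7.3, 0.7, 8.7]
gripper_width: 0.252
grasp_force: 61.7
```

```bash
python3 - <<'E'
from h import *
S=imaging.grab_frame("scene");print(manip.state()["tool_pos"],manip.state()["contact_force"])
def pr(p):
    q=np.array(S["R"])@p+S["t"];return np.array([S["fx"]*q[0]/q[2]+S["cx"],S["fy"]*q[1]/q[2]+S["cy"]]).round(1)
print("cap down/rest centre",[pr([.5332,-.2722,z]) for z in(.084,.106)])
h=np.array([.4718+.0609,-.2779+.0037]);a=np.linspace(0,6.28,73)
for z in(.1625,.0825):
    q=np.array([pr([h[0]+.025*np.cos(t),h[1]+.025*np.sin(t),z]) for t in a]);print(z,q.min(0),q.max(0))
for b in blobs(S,(0,150,110),(6,255,255),(125,180,185,280)): print(b[0],b[1])
cv2.imwrite("pics/hit.png",cv2.resize(S["image"][200:300,110:210],None,fx=6,fy=6,interpolation=2)[:,:,::-1])
E
```

```text
[ 0.47194756 -0.27798807  0.12240204] [-7.30377277  0.64402236  7.0758022 ]
cap down/rest centre [array([160.7, 247.8]), array([159.5, 240.9])]
0.1625 [144.3 216. ] [166.1 228.7]
0.0825 [149.6 241.6] [170.4 254.8]
[146 214  22  17 296] [156.70945946 222.42567568]
[150 241  22  12  96] [161.35416667 248.55208333]
```

View pics/hit.png

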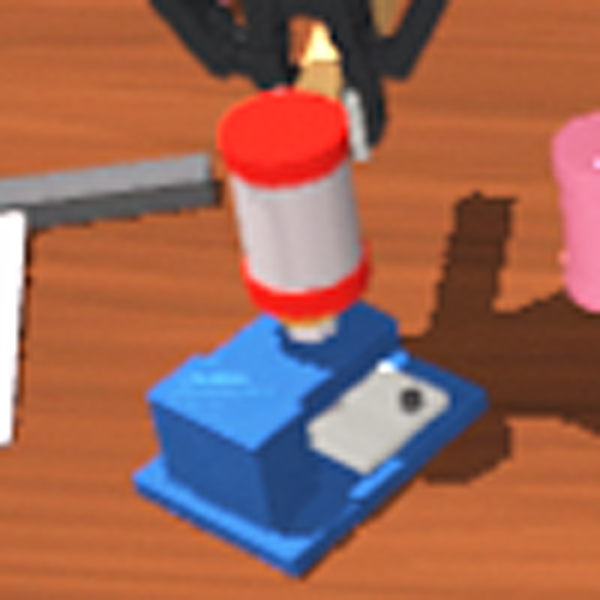

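The punch isn't quite down: the head sits about 5 mm higher than the TCP implies, and 11–12 N puts travel at about 18 mm. I'll raise, check the tilt and strike again deeper.

>>> play_rows:
  commands:
    - [0,0,-8,0,0,0]
    - [0,0,-14,0,0,0]
    - [0,0,-16,0,0,0]
    - [0,0,-12,0,0,0]
    - [0,0,-8,0,0,0]

```text
time: 8.18
tool_pos: [0.4725, -0.2773, 0.1801]
tool_rot: [0.001, -0.031, 1.0, -0.0]
contact_force: [0.6, -0.8, -3.9]
gripper_width: 0.254
grasp_force: 59.9
```

>>> play_rows:
  commands:
    - [0,0,0,0,0,0]
    - [0,0,0,0,0,0]
    - [0,0,0,0,0,0]
    - [0,0,0,0,0,0]

```text
time: 8.52
tool_pos: [0.4716, -0.2766, 0.1777]
tool_rot: [-0.001, -0.031, 1.0, 0.001]
contact_force: [-0.1, 0.4, -4.7]
gripper_width: 0.246
grasp_force: 60.0
```

```bash
cat >> h.py <<'E'
def check():
    S=imaging.grab_frame("scene");s=manip.state();p=s["tool_pos"];print(p.round(4),s["tool_rot"].round(4),s["contact_force"].round(1))
    def pr(p):
        q=np.array(S["R"])@p+S["t"];return np.array([S["fx"]*q[0]/q[2]+S["cx"],S["fy"]*q[1]/q[2]+S["cy"]]).round(1)
    ang=np.linspace(0,6.28,73)
    for th in (0,3,6,9):   # head-up pitch, deg, about grip
        c,k=np.cos(np.radians(th)),np.sin(np.radians(th)); o=[]
        for z in(.034,-.046):
            q=np.array([pr([p[0]+c*(.0609+.025*np.cos(t))-k*z,p[1]+.0037+.025*np.sin(t),p[2]+.0064+c*z+k*(.0609+.025*np.cos(t))]) for t in ang]);o+=[q[:,1].min() if z>0 else q[:,1].max(),q[:,0].min(),q[:,0].max()]
        print(th,"top-row,l,r,bottom-row,l,r",o)
    b=blobs(S,(0,150,110),(6,255,255),(125,180,185,280))
    for x in b: print(x[0],"rows",x[0][1],x[0][1]+x[0][3])
    return S
E
python3 -c "
from h import *
check()"
```

```text
[ 0.4716 -0.2767  0.1779] [-9.000e-04 -3.130e-02  9.995e-01  8.000e-04] [-0.7 -0.  -5.5]
0 top-row,l,r,bottom-row,l,r [np.float64(196.7), np.float64(140.9), np.float64(163.5), np.float64(236.9), np.float64(146.5), np.float64(168.0)]
3 top-row,l,r,bottom-row,l,r [np.float64(195.6), np.float64(140.9), np.float64(163.5), np.float64(236.0), np.float64(146.0), np.float64(167.6)]
6 top-row,l,r,bottom-row,l,r [np.float64(194.5), np.float64(140.9), np.float64(163.6), np.float64(235.0), np.float64(145.5), np.float64(167.2)]
9 top-row,l,r,bottom-row,l,r [np.float64(193.4), np.float64(141.0), np.float64(163.7), np.float64(233.8), np.float64(145.0), np.float64(166.8)]
[143 195  23  17 300] rows 195 212
[147 222  23  14 118] rows 222 236
```

>>> play_rows:
  commands:
    - [0,0,0,0,2,0]
    - [0,0,0,0,2,0]
    - [0,0,0,0,0,0]
    - [0,0,0,0,0,0]

```text
time: 8.9
tool_pos: [0.4723, -0.2769, 0.1786]
tool_rot: [-0.035, -0.032, 0.999, -0.001]
contact_force: [-0.1, -0.7, -4.9]
gripper_width: 0.247
grasp_force: 59.9
```

>>> play_rows:
  commands:
    - [0,0,12,0,0,0]
    - [0,0,12,0,0,0]
    - [0,0,12,0,0,0]
    - [0,0,12,0,0,0]
    - [0,0,12,0,0,0]

```text
time: 9.32
tool_pos: [0.4678, -0.2779, 0.1206]
tool_rot: [-0.035, -0.031, 0.999, -0.001]
contact_force: [-22.9, 3.8, 31.0]
gripper_width: 0.248
grasp_force: 65.9
```

>>> play_rows:
  commands:
    - [0,0,1,0,0,0]
    - [0,0,0,0,0,0]

```text
time: 9.48
tool_pos: [0.4666, -0.2778, 0.119]
tool_rot: [-0.037, -0.031, 0.999, -0.001]
contact_force: [-8.1, 1.4, 7.5]
gripper_width: 0.248
grasp_force: 63.5
```

```bash
python3 -c "
from h import *
check()"
```

```text
[ 0.4666 -0.2778  0.119 ] [-0.0369 -0.0313  0.9988 -0.0011] [-8.3  0.6  7.3]
0 top-row,l,r,bottom-row,l,r [np.float64(215.8), np.float64(145.2), np.float64(166.9), np.float64(254.4), np.float64(150.5), np.float64(171.1)]
3 top-row,l,r,bottom-row,l,r [np.float64(214.7), np.float64(145.2), np.float64(166.9), np.float64(253.6), np.float64(150.0), np.float64(170.7)]
6 top-row,l,r,bottom-row,l,r [np.float64(213.7), np.float64(145.3), np.float64(167.0), np.float64(252.7), np.float64(149.5), np.float64(170.4)]
9 top-row,l,r,bottom-row,l,r [np.float64(212.6), np.float64(145.3), np.float64(167.1), np.float64(251.7), np.float64(149.0), np.float64(170.0)]
[147 213  22  16 279] rows 213 229
[151 240  21  12  99] rows 240 252
```

```bash
python3 - <<'E'
from h import *
S=imaging.grab_frame("scene")
def pr(p):
    q=np.array(S["R"])@p+S["t"];return np.array([S["fx"]*q[0]/q[2]+S["cx"],S["fy"]*q[1]/q[2]+S["cy"]]).round(2)
for t in(0,.018,.020,.022): print(t,"cap front lower edge",pr([.5482,-.2722,.096-t]),"cap front upper",pr([.5482,-.2722,.106-t]))
print("arm top at pin front",pr([.5382,-.2722,.062]))
for u in(158,160,162,164): print(u,[tuple(S["image"][v,u]) for v in range(249,260)] and [list(map(int,S["image"][v,u])) for v in range(249,260)])
print(manip.state()["contact_force"])
E
```

```text
0 cap front lower edge [158.37 248.04] cap front upper [157.77 244.87]
0.018 cap front lower edge [159.42 253.65] cap front upper [158.84 250.55]
0.02 cap front lower edge [159.54 254.27] cap front upper [158.96 251.17]
0.022 cap front lower edge [159.65 254.88] cap front upper [159.07 251.79]
arm top at pin front [161.42 255.86]
158 [[244, 32, 26], [243, 28, 27], [238, 73, 36], [221, 142, 55], [219, 160, 61], [197, 156, 115], [161, 156, 173], [105, 123, 175], [52, 117, 208], [62, 133, 226], [73, 157, 243]]
160 [[241, 30, 25], [240, 28, 24], [235, 52, 29], [222, 120, 50], [217, 160, 58], [217, 170, 115], [217, 200, 197], [193, 181, 187], [47, 79, 133], [39, 87, 158], [62, 134, 231]]
162 [[237, 31, 25], [237, 27, 24], [233, 69, 33], [214, 140, 55], [214, 159, 71], [213, 176, 143], [221, 206, 209], [194, 181, 188], [47, 81, 135], [34, 72, 128], [50, 107, 190]]
164 [[234, 29, 24], [233, 40, 26], [224, 97, 40], [200, 149, 60], [196, 154, 101], [198, 177, 167], [184, 172, 181], [70, 95, 142], [33, 73, 131], [35, 73, 130], [36, 70, 124]]
[-7.67222303  1.26686133  7.75288369]
```

```bash
python3 - <<'E'
import cv2
a=cv2.imread("pics/scene0.png")[:,:,::-1]
for u in(157,158,159,160,161): print(u,[list(map(int,a[v,u])) for v in range(240,258)])
E
```

```text
157 [[255, 245, 109], [255, 245, 109], [255, 243, 108], [255, 243, 108], [255, 241, 104], [252, 208, 80], [213, 149, 56], [205, 147, 78], [179, 138, 129], [165, 143, 156], [152, 157, 191], [170, 193, 241], [212, 223, 248], [196, 215, 245], [154, 192, 242], [134, 180, 240], [58, 138, 233], [64, 141, 232]]
158 [[255, 244, 111], [255, 243, 108], [255, 242, 107], [255, 243, 108], [255, 242, 102], [254, 218, 85], [209, 146, 54], [201, 146, 83], [180, 158, 154], [182, 176, 189], [192, 180, 183], [209, 204, 217], [232, 228, 238], [226, 229, 241], [229, 232, 244], [207, 210, 234], [178, 193, 238], [60, 139, 234]]
159 [[255, 244, 110], [255, 242, 109], [255, 242, 108], [255, 242, 106], [255, 240, 102], [249, 201, 78], [203, 143, 52], [198, 149, 90], [189, 170, 162], [198, 183, 186], [193, 177, 178], [189, 173, 172], [180, 166, 170], [188, 181, 192], [220, 207, 212], [211, 193, 192], [207, 198, 217], [45, 113, 209]]
160 [[255, 243, 109], [255, 242, 107], [255, 241, 106], [255, 244, 108], [255, 238, 101], [231, 167, 65], [203, 143, 51], [199, 153, 101], [192, 177, 177], [201, 186, 188], [198, 183, 185], [195, 181, 179], [194, 179, 178], [196, 180, 181], [195, 178, 178], [197, 180, 176], [168, 155, 158], [51, 99, 173]]
161 [[255, 241, 107], [255, 242, 108], [255, 243, 109], [255, 243, 107], [255, 222, 88], [200, 138, 52], [199, 142, 56], [193, 153, 113], [190, 178, 183], [193, 180, 180], [196, 181, 182], [194, 180, 180], [194, 180, 179], [196, 181, 183], [198, 182, 183], [205, 187, 187], [177, 165, 169], [61, 96, 155]]
```

The cap edge moved 6.8 px, against 6.84 predicted for the full 22 mm, so the punch is fully down and the 31 N peak agrees. Raising now to check that it springs back, and the tilt.

>>> play_rows:
  commands:
    - [0,0,-8,0,0,0]
    - [0,0,-14,0,0,0]
    - [0,0,-16,0,0,0]
    - [0,0,-14,0,0,0]
    - [0,0,-10,0,0,0]

```text
time: 10.0
tool_pos: [0.4721, -0.2772, 0.1805]
tool_rot: [-0.035, -0.031, 0.999, -0.001]
contact_force: [1.5, -0.5, -5.4]
gripper_width: 0.25
grasp_force: 61.8
```

>>> play_rows:
  commands:
    - [0,0,-4,0,0,0]
    - [0,0,0,0,0,0]
    - [0,0,0,0,0,0]
    - [0,0,0,0,0,0]
    - [0,0,0,0,0,0]

```text
time: 10.42
tool_pos: [0.4719, -0.2767, 0.1829]
tool_rot: [-0.036, -0.031, 0.999, -0.0]
contact_force: [-0.1, -0.4, -4.6]
gripper_width: 0.251
grasp_force: 61.8
```

```bash
python3 -c "
from h import *
S=check()
for u in(158,159,160): print(u,[list(map(int,S['image'][v,u])) for v in range(244,250)])
cv2.imwrite('pics/up.png',cv2.resize(S['image'][180:280,110:210],None,fx=6,fy=6,interpolation=2)[:,:,::-1])"
```

```text
[ 0.472  -0.2768  0.1831] [-3.570e-02 -3.130e-02  9.989e-01 -5.000e-04] [-0.1  0.5 -4.9]
0 top-row,l,r,bottom-row,l,r [np.float64(194.9), np.float64(140.4), np.float64(163.0), np.float64(235.2), np.float64(146.1), np.float64(167.6)]
3 top-row,l,r,bottom-row,l,r [np.float64(193.8), np.float64(140.4), np.float64(163.1), np.float64(234.3), np.float64(145.6), np.float64(167.2)]
6 top-row,l,r,bottom-row,l,r [np.float64(192.7), np.float64(140.4), np.float64(163.2), np.float64(233.3), np.float64(145.0), np.float64(166.8)]
9 top-row,l,r,bottom-row,l,r [np.float64(191.6), np.float64(140.5), np.float64(163.3), np.float64(232.2), np.float64(144.5), np.float64(166.4)]
[142 193  23  15 282] rows 193 208
[146 221  23  12 116] rows 221 233
158 [[206, 148, 58], [225, 165, 64], [222, 160, 61], [213, 156, 89], [192, 171, 167], [192, 186, 199]]
159 [[209, 152, 61], [226, 164, 64], [217, 156, 57], [210, 161, 97], [201, 181, 174], [210, 194, 197]]
160 [[210, 150, 59], [224, 161, 64], [215, 155, 56], [211, 164, 109], [206, 189, 190], [211, 197, 199]]
```

View pics/up.png

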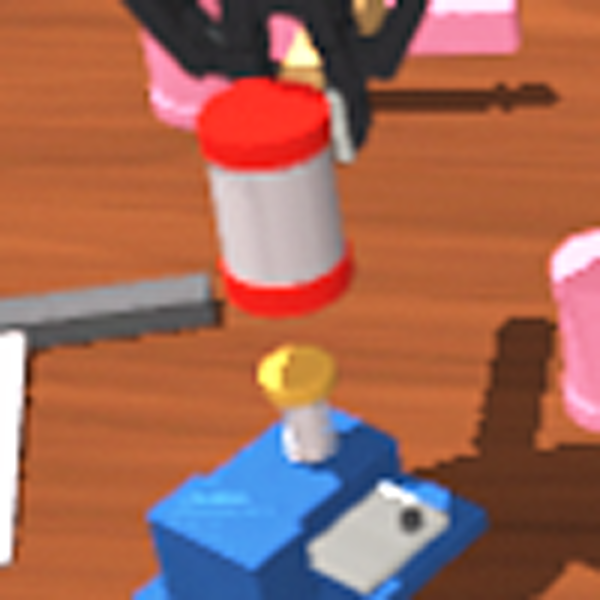

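The brass cap is back at its rest row (edge 247, centre at crop (297,375)). The mallet is about 4.5° head-up, so I'll level it with the tool and return to the original free spot.

>>> play_rows:
  commands:
    - [0,0,0,0,2.3,0]
    - [0,0,0,0,2.2,0]
    - [-1,10,0,0,0,0]
    - [-2,20,0,0,0,0]
    - [-2.6,27,0,0,0,0]

```text
time: 10.88
tool_pos: [0.4744, -0.2198, 0.183]
tool_rot: [-0.074, -0.03, 0.997, -0.002]
contact_force: [0.2, -0.3, -4.9]
gripper_width: 0.254
grasp_force: 61.8
```

>>> play_rows:
  commands:
    - [-3,30,0,0,0,0]
    - [-3,30,0,0,0,0]
    - [-3,30,0,0,0,0]
    - [-3,30,0,0,0,0]
    - [-3,30,0,0,0,0]

```text
time: 11.3
tool_pos: [0.4794, -0.0672, 0.1809]
tool_rot: [-0.074, -0.031, 0.997, -0.002]
contact_force: [0.4, 0.5, -5.8]
gripper_width: 0.252
grasp_force: 61.8
```

>>> play_rows:
  commands:
    - [-3,27,0,0,0,0]
    - [-2.4,22,0,0,0,0]
    - [-2,17,0,0,0,0]
    - [-1,12,0,0,0,0]
    - [-0.8,7,0,0,0,0]

```text
time: 11.72
tool_pos: [0.4832, 0.0177, 0.1796]
tool_rot: [-0.074, -0.032, 0.997, -0.002]
contact_force: [0.5, 0.3, -4.7]
gripper_width: 0.248
grasp_force: 61.8
```

>>> play_rows:
  commands:
    - [0,0,0,0,0,0]
    - [0,0,0,0,0,0]
    - [0,0,0,0,0,0]

```text
time: 11.97
tool_pos: [0.4837, 0.0154, 0.1798]
tool_rot: [-0.074, -0.031, 0.997, -0.003]
contact_force: [0.2, -0.6, -4.2]
gripper_width: 0.25
grasp_force: 61.8
```

```bash
sed -i 's/(125,180,185,280)/(125,150,310,290)/' h.py; python3 -c "
from h import *
S=check()
cv2.imwrite('pics/back.png',cv2.resize(S['image'][170:290,220:340],None,fx=5,fy=5,interpolation=2)[:,:,::-1])"
```

```text
[0.4837 0.0153 0.1799] [-0.074  -0.0307  0.9968 -0.0024] [ 0.3  0.2 -4.6]
0 top-row,l,r,bottom-row,l,r [np.float64(204.5), np.float64(268.5), np.float64(290.9), np.float64(245.4), np.float64(268.2), np.float64(289.5)]
3 top-row,l,r,bottom-row,l,r [np.float64(203.4), np.float64(268.6), np.float64(290.9), np.float64(244.6), np.float64(268.2), np.float64(289.5)]
6 top-row,l,r,bottom-row,l,r [np.float64(202.3), np.float64(268.7), np.float64(291.0), np.float64(243.6), np.float64(268.1), np.float64(289.6)]
9 top-row,l,r,bottom-row,l,r [np.float64(201.2), np.float64(268.7), np.float64(291.1), np.float64(242.5), np.float64(268.1), np.float64(289.6)]
[251 150  14  30 230] rows 150 180
[270 150  26   5  99] rows 150 155
[299 166  11  14  96] rows 166 180
[270 204  23  18 326] rows 204 222
[270 231  22  14 113] rows 231 245
```

View pics/back.png

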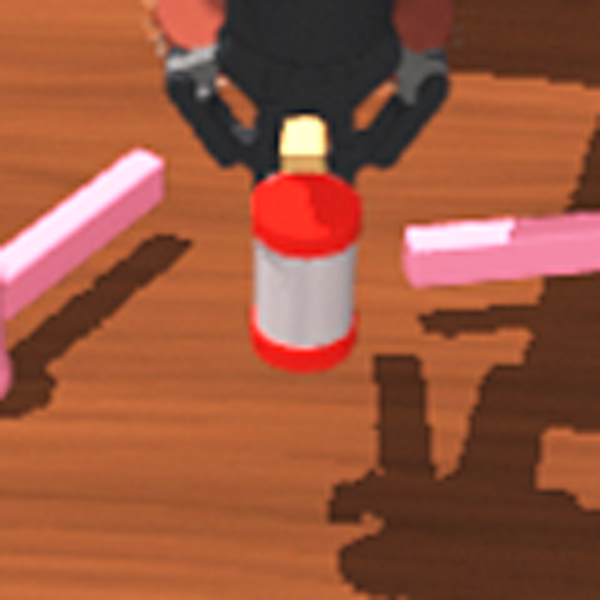

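The mallet is level within about 1° over the free spot: red rows 204–245 against 204.5–245.4 predicted. Lowering it vertically.

>>> play_rows:
  commands:
    - [-3,0,20,0,0,0]
    - [-4.5,0,30,0,0,0]
    - [-4.5,0,30,0,0,0]
    - [-3.3,0,22,0,0,0]
    - [-1.8,0,12,0,0,0]

```text
time: 12.43
tool_pos: [0.4815, 0.0155, 0.0613]
tool_rot: [-0.077, -0.031, 0.997, -0.002]
contact_force: [-1.1, 0.6, -4.8]
gripper_width: 0.251
grasp_force: 61.7
```

>>> play_rows:
  commands:
    - [0,0,0,0,0,0]
    - [0,0,0,0,0,0]
    - [0,0,0,0,0,0]
    - [0,0,0,0,0,0]

```text
time: 12.77
tool_pos: [0.4856, 0.0158, 0.0668]
tool_rot: [-0.072, -0.031, 0.997, -0.003]
contact_force: [0.1, 0.1, -4.6]
gripper_width: 0.247
grasp_force: 61.6
```

>>> play_rows:
  commands:
    - [-1,0,7,0,0,0]
    - [-1,0,7,0,0,0]
    - [-0.8,0,5,0,0,0]
    - [-0.4,0,2.5,0,0,0]
    - [0,0,0,0,0,0]

```text
time: 13.18
tool_pos: [0.4827, 0.0163, 0.0416]
tool_rot: [-0.075, -0.031, 0.997, -0.002]
contact_force: [-0.1, 0.0, -5.1]
gripper_width: 0.251
grasp_force: 61.8
```

>>> play_rows:
  commands:
    - [-0.2,0,1,0,0,0]
    - [-0.2,0,1,0,0,0]
    - [0,0,0,0,0,0]

```text
time: 13.43
tool_pos: [0.4839, 0.0161, 0.0408]
tool_rot: [-0.074, -0.031, 0.997, -0.002]
contact_force: [0.4, 0.9, -5.0]
gripper_width: 0.251
grasp_force: 61.8
```

>>> play_rows:
  commands:
    - [-0.2,0,1,0,0,0]
    - [0,0,1,0,0,0]
    - [0,0,0,0,0,0]

```text
time: 13.68
tool_pos: [0.4841, 0.0161, 0.0395]
tool_rot: [-0.074, -0.031, 0.997, -0.002]
contact_force: [-2.4, -1.0, -0.7]
gripper_width: 0.25
grasp_force: 62.4
```

>>> play_rows:
  commands:
    - [0,0,0.7,0,0,0]
    - [0,0,0,0,0,0]
    - [0,0,0,0,0,0]

```text
time: 13.93
tool_pos: [0.484, 0.0161, 0.0392]
tool_rot: [-0.074, -0.031, 0.997, -0.002]
contact_force: [-6.2, -0.1, 5.6]
gripper_width: 0.25
grasp_force: 63.1
```

```bash
python3 -c "
from h import *
S=check();print(manip.state()['ft_torque'])"
```

```text
[0.484  0.0161 0.0392] [-0.0739 -0.0312  0.9968 -0.0024] [-6.  -0.   5.8]
0 top-row,l,r,bottom-row,l,r [np.float64(251.3), np.float64(268.3), np.float64(288.9), np.float64(288.8), np.float64(268.1), np.float64(287.7)]
3 top-row,l,r,bottom-row,l,r [np.float64(250.2), np.float64(268.4), np.float64(289.0), np.float64(288.1), np.float64(268.0), np.float64(287.8)]
6 top-row,l,r,bottom-row,l,r [np.float64(249.2), np.float64(268.5), np.float64(289.0), np.float64(287.4), np.float64(268.0), np.float64(287.8)]
9 top-row,l,r,bottom-row,l,r [np.float64(248.2), np.float64(268.5), np.float64(289.1), np.float64(286.6), np.float64(267.9), np.float64(287.8)]
[ 254  150   56   43 1904] rows 150 193
[265 191  31  20 358] rows 191 211
[270 251  21  17 293] rows 251 268
[269 276  21  12  97] rows 276 288
[ 0.04861696  0.49420296 -0.0179271 ]
```

On the bench and level: red rows 251–288, as at the start. Releasing.

>>> play_rows:
  commands:
    - [0,0,0,0,0,0]
    - [0,0,0,0,0,0]
    - [0,0,0,0,0,0]
    - [0,0,0,0,0,0]
    - [0,0,0,0,0,0]
  hand: 75

```text
time: 14.4
tool_pos: [0.4838, 0.0161, 0.0382]
tool_rot: [-0.074, -0.031, 0.997, -0.002]
contact_force: [-0.8, -0.1, -0.0]
gripper_width: 0.88
grasp_force: 0.0
```

>>> play_rows:
  commands:
    - [1,0,-8,0,0,0]
    - [2,0,-15,0,0,0]
    - [3.5,0,-25,0,0,0]
    - [4.5,0,-30,0,0,0]
    - [4.5,0,-30,0,0,0]

```text
time: 14.82
tool_pos: [0.4837, 0.0163, 0.1484]
tool_rot: [-0.075, -0.031, 0.997, -0.002]
contact_force: [1.1, -0.0, 0.8]
gripper_width: 0.883
grasp_force: 0.0
```

>>> play_rows:
  commands:
    - [3,0,-20,0,0,0]
    - [0,0,-10,0,0,0]
    - [0,0,0,0,0,0]
    - [0,0,0,0,0,0]
    - [0,0,0,0,0,0]

```text
time: 15.23
tool_pos: [0.4847, 0.0164, 0.1755]
tool_rot: [-0.076, -0.031, 0.997, -0.002]
contact_force: [-0.5, -0.4, 0.7]
gripper_width: 0.881
grasp_force: 0.0
```

```bash
python3 -c "
from h import *
S=check();print(manip.state()['time'])
cv2.imwrite('pics/end.png',cv2.resize(S['image'][150:350,100:420],None,fx=2.4,fy=2.4,interpolation=2)[:,:,::-1])"
```

```text
[0.4845 0.0164 0.1752] [-0.076  -0.0312  0.9966 -0.002 ] [-0.1  0.8 -0.1]
0 top-row,l,r,bottom-row,l,r [np.float64(206.4), np.float64(269.0), np.float64(291.2), np.float64(247.2), np.float64(268.6), np.float64(289.9)]
3 top-row,l,r,bottom-row,l,r [np.float64(205.3), np.float64(269.0), np.float64(291.3), np.float64(246.4), np.float64(268.6), np.float64(289.9)]
6 top-row,l,r,bottom-row,l,r [np.float64(204.2), np.float64(269.1), np.float64(291.4), np.float64(245.4), np.float64(268.5), np.float64(289.9)]
9 top-row,l,r,bottom-row,l,r [np.float64(203.1), np.float64(269.2), np.float64(291.5), np.float64(244.3), np.float64(268.5), np.float64(290.0)]
[251 150  15  28 230] rows 150 178
[268 150  31   8 163] rows 150 158
[300 167  10  11  79] rows 167 178
[270 251  21  17 298] rows 251 268
[269 276  21  12  98] rows 276 288
15.2833
```

View pics/end.png

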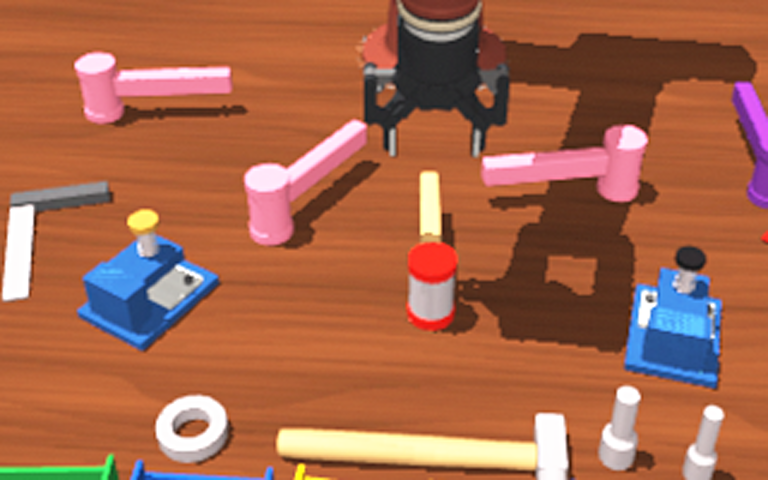

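The mallet stands upright at crop (432,285). The brass cap (143,222) and black cap (690,260) are both up, the look-alikes haven't moved, and the gripper is clear.

```bash
python3 -c "
from plant import manip
print(manip.job_done())"
```

```text
the job is handed in; nothing more can be done
None
```

The job is handed in after about 15 s: I struck the brass punch twice (the first blow looked short), the second blow measured fully down, the cap sprang back up, the black punch was never touched, and the mallet stands level on its original face, released.

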